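# Set the slippery bench timer and start it

## Robot

A 6-joint arm with a two-finger parallel gripper is mounted at the origin on the work surface. World frame = base frame: x ahead of the robot, y to its left, z up, the work surface at z = 0. Lengths are in mm, angles in rad, forces in N, time in s.
With the tool pointing down it reaches from about 275 to 750 mm from the base axis. Payload 10.2 kg.
Tool frame: the origin (TCP) lies between the finger pads; the fingertips stand ctrl.tips_ahead ahead of it and the grasp point (between the pads) lies 8 mm behind it (ctrl.tips_ahead is the distance from the TCP to the fingertips, in mm); z points along the fingers, y is the direction in which the jaws open and shut (so a half turn about z gives the same grasp; the last joint's range is limited). The gripper opens to 85 mm and grips with 20 to 120 N. Pads are 22 mm wide; open, the fingers measure 114 mm over their backs; the gripper's body (76 mm by 85 mm) begins 54 mm behind the grasp point. The pads swing forward as they close: fully open they stand 13 mm farther back than shut.
Start: joints at [-1.384, 0.313, 1.498, -0, 1.331, -0.223], TCP at [209.162, -481.542, 242.294] pointing down, gripper open.
Joint ranges: [-2.94, 2.94], [-0.97, 2.17], [0.19, 2.56], [-1.23, 4.37], [0.02, 3.11], [-2.88, 2.88]. Speed limits (rad/s): [2.39, 2.39, 3.01, 3.14, 3.14, 3.14].

## Interface

Orientations are given as a unit quaternion [w, x, y, z].
In Python, from rig import ctrl gives the robot as it stands. The module is installed in compiled form; this text tells all that it offers.
- The arm moves only by the tool move_arm, never from a script. Its argument "motion" is a list of rows, each an object with "offset": the shift along the tool's x, y, z in m, a list of three; "angular": the turn, a rotation vector about the tool's x, y, z in degrees, a list of three; "jaw": the finger opening in m, from 0 to 0.0854. In form: [{"offset": [tx, ty, tz], "angular": [ax, ay, az], "jaw": jaw}, ...]. A call has 1 to 5 rows; each row is the pose to reach, as a shift and turn from the pose commanded when the call began, along the tool's axes at that moment; what a row does not reach only later rows make up. A row lasts 1/8 s, in which the tool goes at most 62.5 mm and 10.7 degrees, less where a joint would pass 70% of its speed; a pose out of reach is approached as far as the arm can. A call with a gripper value outside its range is refused whole. The fingers move at their own pace and stop on an object; "squeeze" is the grip in N (left out, the last holds). Time passes only in rows, so rows that repeat a pose let the fingers close. It gives the time, the measured TCP pose, the force and the opening at its end, in the units of the state.
- ctrl.sense(): the state, without advancing time (a new reading comes with each control period).
- ctrl.capture(name): name is "scene" or "side" or "wrist"; returns a dict with "img" (400x640x3 uint8, red, green, blue), "intrinsics" (3x3 intrinsics, pixels), "k1" (the pictures are not rectified: a ray, as slopes to the right and down, at radius r is drawn at 1 + k1 r^2 times it, then the intrinsics apply), "rvec" (rotation vector, rad) and "tvec" (3), from world to camera coordinates, as OpenCV has them. Camera axes: x right, y down, z forward; pixel columns grow to the right and rows downward; lengths in mm; the calibration is good to about 2 mm. A picture is of the moment at which its call begins. There is no depth.
- ctrl.finish_job(): hands the job in, once; it reports no verdict.
The state is a dict: "time_s": time; "joints": joint angles; "dq": joint speeds; "tau": joint torques, N m; "eef_pos": TCP position; "ee_rot": TCP orientation; "force": force on the tool from outside, world axes, zero at the start; "wrist_torque": the same for the moment, N m; "grip_width": opening from 0.0 (shut) to 1.0 (fully open).
Only numpy, scipy, OpenCV 4.12 (cv2) and the standard library are available. Lean on these libraries where they do the work, as an engineer would, in place of code of your own. Each camera call takes 0.05 s, during which the arm holds its last target. There are 200 camera calls.

## Task

Set the white bench timer: turn its dial clockwise until the pointer stands at the long broad mark (twelve o'clock, straight away from the start key), pressing the timer down firmly but not hard as you turn, so that the case neither swings round nor slides on the slippery glass plate. Then press the start key fully down and let it spring back up. Leave the dial on the mark, the timer standing where it was, and the other things on the plate undisturbed.

Things in the scene. Friction and masses are not known exactly. Their poses are not given: they have to be found in the camera images.
- timer: free-standing white bench timer, 150 (x) by 110 (y) by 50 mm high on four nylon feet (x = +-58, y = +-42 mm), 0.40 to 0.58 kg, loose on the plate. Origin: centre of its underside; x points from the start key (x = -40 mm) to the dial (x = +27 mm), z up. Turning the dial drags the whole case round unless it is pressed down: a push of 10 N is often enough, 15 N always; over 30 N damages it.
- dial (a joint): dial angle (rad), growing clockwise from above, range -0.1 to 3.24. 0: pointer along the timer's +y (nine o'clock); 1.571: along its +x, at the long broad black mark, where it is to be set. Short thin marks stand every 30 degrees. Stiff: dry friction 0.22 N m, no spring, stays where it is left; it does not give along its axis.
- dial_top (a point): point on the dial's axis at the top of its grip bar, 83 mm above the timer's underside; its x axis points along the bar to the pointer end. The dial is a grey disc of radius 25 mm, 6 mm thick, 1 mm above the case, with an upright bar across it: 44 mm long, 12 mm wide, standing 26 mm above the disc.
- pointer_tip (a point): the pointer end of the grip bar, at its top edge, 22 mm from the dial's axis; this end and half of the bar's top carry a white line.
- key (a joint): travel of the start key (m): 0 up, 0.005 fully down. A spring lifts it: it begins to give at 1.5 N and is fully down at 4 N.
- key_top (a point): centre of the top of the start key, a grey plate 28 (x) by 38 mm (y), its top 10 mm above the case when up (60 mm above the timer's underside), 67 mm from the dial's axis.
- case_far_left (a point): corner of the case's top at the timer's x = +75, y = +55 mm.
- case_near_right (a point): corner of the case's top at the timer's x = -75, y = -55 mm.
- plate: fixed green glass plate on the bench, 420 (x) by 660 mm (y), 8 mm thick; origin at the centre of its underside. The timer's feet slide easily on it (friction 0.22 to 0.30).
- dropper: small black dropper bottle, 28 mm across, 62 mm tall, standing on the plate; origin at its underside. Leave alone.
- tub: clear tub with blue lid, 52 mm across, 75 mm tall, standing on the plate; origin at its underside. Leave alone.
- mirror: steel mouth mirror, 170 mm long, 9 mm thick, lying along its x on the plate; origin on its underside near the middle. Leave alone.
- tray: steel instrument tray, 160 (x) by 85 (y) by 18 mm; origin at the centre of its underside. Leave alone.
Not all that is in view belongs to the job. Of the things like the timer, leave any that is green; of the rest the smaller one is meant.

How it is judged (in metres and radians):
On the way, in this order (a step that is already met when the one before it is completed fails the run):
1. the dial is turned to the long mark (1.571 rad, +-0.13) (value of joint dial between 1.44 and 1.7 rad), for 0.3 s.
2. with the dial on the mark, the start key is pressed fully down (all of step 1 and value of joint key above 0.0042 m), for 0.1 s.
At the end, for the whole second after the job is handed in: The dial points at the long mark (1.44 to 1.70 rad), the key is up again (under 1 mm down), and the timer stands level and at rest where it was: its origin within 15 mm and its two corners within 18 mm of where they began; dropper bottle, tub, mirror and tray are within 25 mm of where they began (all of step 1 and value of joint key below 0.001 m and angle between timer's own z axis and vertical below 0.03 rad and linear speed of timer below 0.01 m/s and angular speed of timer below 0.05 rad/s and distance of timer from where it was at the start of the episode below 0.015 m and distance of each of case_far_left, case_near_right from where it was at the start of the episode below 0.018 m and distance of each of dropper, tub, mirror, tray from where it was at the start of the episode below 0.025 m); the robot touches nothing.
It fails at once if the timer is pressed on the plate with more than 36 N (its weight included; a push of some 30 N) (contact force between timer and plate above 36 N).
It fails at once if the case swings round, slides or is lifted: a corner of it is more than 18 mm from where it began (distance of any of case_far_left, case_near_right from where it was at the start of the episode above 0.018 m).
It fails at once if another thing on the plate is moved by more than 25 mm (distance of any of dropper, tub, mirror, tray from where it was at the start of the episode above 0.025 m).
It also fails if it takes over 67 s, if anything falls off the work surface, if the arm or the gripper's body presses on something with over 40 N, if the wrist force passes 120 N, or if a joint passes its speed limit or range.

## Working session

There is one attempt and no reset: what is moved stays moved. The work goes in short steps, Python scripts to look and compute and a tool call to move; the robot and the scene stay as the last step left them, time stands still between calls to the robot, and variables do not carry over. Pictures are saved under pics/ and viewed, about 8 in all and at most 12, crops included, and the job is handed in when it is done.

Besides the shell and the picture viewer there is one more tool, called after ">>>" by a JSON object that holds its "method" and its "body". move_arm: Moves the arm, as the interface text tells. Its arguments: {"type":"object","properties":{"motion":{"type":"array","items":{"type":"object","properties":{"offset":{"type":"array","items":{"type":"number"}},"angular":{"type":"array","items":{"type":"number"}},"jaw":{"type":"number"}}}},"squeeze":{"type":"number"}},"required":["motion"]}

```bash
mkdir -p pics
cat > h.py <<'E'
import numpy as np, cv2
from scipy.spatial.transform import Rotation as R
from rig import ctrl
def cap(n):
    c=ctrl.capture(n); return c
def save(c,name,box=None,s=1):
    im=c["img"][:,:,::-1]
    if box: im=im[box[1]:box[3],box[0]:box[2]]
    cv2.imwrite("pics/"+name,cv2.resize(im,None,fx=s,fy=s,interpolation=cv2.INTER_CUBIC))
def ray(c,px):
    K=np.array(c["intrinsics"],float);k=float(c["k1"])
    u=cv2.undistortPoints(np.array(px,float).reshape(-1,1,2),K,np.array([k,0,0,0,0.]))[:,0]
    Rm=cv2.Rodrigues(np.array(c["rvec"],float))[0];t=np.array(c["tvec"],float).ravel()
    d=np.c_[u,np.ones(len(u))]@Rm
    return -Rm.T@t,d/np.linalg.norm(d,axis=1)[:,None]
def onz(c,px,z):
    o,d=ray(c,px); return o+d*((z-o[2])/d[:,2])[:,None]
def proj(c,P):
    return cv2.projectPoints(np.array(P,float).reshape(-1,1,3),np.array(c["rvec"],float),np.array(c["tvec"],float),np.array(c["intrinsics"],float),np.array([float(c["k1"]),0,0,0,0.]))[0][:,0]
E
python3 - <<'E'
from h import *
a=cap("scene");b=cap("side");w=cap("wrist")
cv2.imwrite("pics/p1.png",a["img"][:,:,::-1])
cv2.imwrite("pics/p2.png",b["img"][:,:,::-1])
for c in (a,b,w): print(ray(c,[[320,200]]),c["k1"],c["intrinsics"])
s=ctrl.sense();print(s,ctrl.tips_ahead)
E
```

```text
(array([ 931.64334875, -431.37869162,  747.89415946]), array([[-0.5707381 ,  0.46169236, -0.6790421 ]])) 0.00857277928110327 [[383.62108564   0.         318.79263465]
 [  0.         383.62108564 205.69305449]
 [  0.           0.           1.        ]]
(array([  255.92317464, -1196.4748061 ,   958.53991762]), array([[ 0.11238844,  0.80355715, -0.58452095]])) -0.12309173981492134 [[508.27477446   0.         320.6612808 ]
 [  0.         508.27477446 196.82264882]
 [  0.           0.           1.        ]]
(array([ 271.84233416, -454.63761521,  373.71511806]), array([[-0.22296469, -0.11292781, -0.96826342]])) -0.05083834799680353 [[321.60644049   0.         314.95638198]
 [  0.         321.60644049 206.5159086 ]
 [  0.           0.           1.        ]]
{'time_s': 0.15, 'joints': array([-1.38437948e+00,  3.13315275e-01,  1.49822952e+00, -5.87851626e-06,
        1.33098493e+00, -2.23439746e-01]), 'dq': array([ 1.39106045e-03, -3.52648600e-03, -3.70984296e-03,  4.04728732e-04,
       -6.29120292e-05,  1.39941334e-04]), 'tau': array([ 1.16927167e-03, -4.12371111e+01, -2.59797192e+01, -1.83298157e-04,
        3.20646541e-03,  2.89688614e-05]), 'eef_pos': array([ 209.13715141, -481.36204561,  241.88214305]), 'ee_rot': array([-4.68508361e-04,  9.79075329e-01,  2.03497621e-01,  5.81845270e-06]), 'force': array([-0.48190624,  1.14402517, -0.3927406 ]), 'wrist_torque': array([-0.01574374,  0.05874288,  0.01486403]), 'grip_width': 0.9988018239881848} 11.0
```

View pics/p1.png

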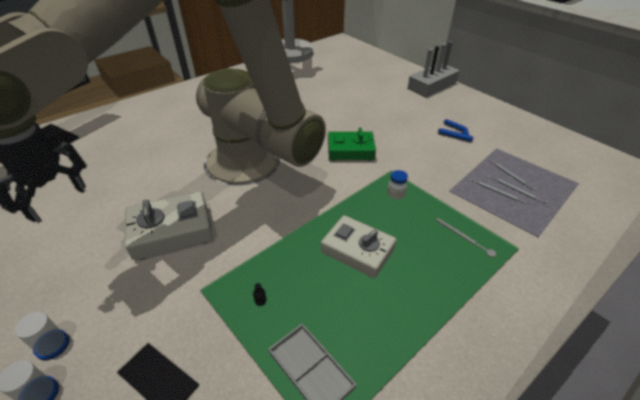

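View pics/p2.png

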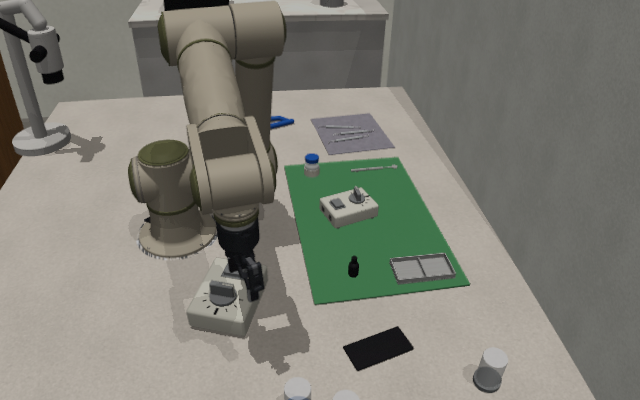

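Candidates for the timer are the small white one on the plate (scene 358,243; side 349,207), the larger white one on the bench (scene 165,225; side 225,297) and the green one (scene 352,145). I choose the one on the plate, as it is white and the smaller of the two. I'll check it in a close crop of both views.

Run:
```python
from h import *
a=cap("scene");b=cap("side")
A=cv2.resize(a["img"][205:285,310:410],None,fx=6,fy=6,interpolation=cv2.INTER_CUBIC)
B=cv2.resize(b["img"][175:240,305:395],None,fx=6,fy=6,interpolation=cv2.INTER_CUBIC)
A=cv2.resize(A,(500,400));B=cv2.resize(B,None,fx=500/540,fy=500/540)
cv2.imwrite("pics/p3a.png",np.vstack([A])[:,:,::-1]); 
cv2.imwrite("pics/p3.png",cv2.resize(np.vstack([A,B[:,:500]]),None,fx=.78,fy=.78)[:,:,::-1])
cv2.imwrite("pics/p3.png",np.hstack([A[:,:400],B[:400,:400]] if B.shape[0]>=400 else [A[:,:400],cv2.copyMakeBorder(B,0,400-B.shape[0],0,0,0)[:,:400]])[:,:,::-1])
print(B.shape)
for n,c,box in(("scene",a,(310,205,410,285)),("side",b,(305,175,395,240))):
    im=c["img"]; hsv=cv2.cvtColor(im,cv2.COLOR_RGB2HSV)
    x0,y0,x1,y1=box
    m=np.zeros(im.shape[:2],np.uint8); m[y0:y1,x0:x1]=((hsv[:,:,1]<90)&(hsv[:,:,2]>120))[y0:y1,x0:x1]
    cs=cv2.findContours(m,0,1)[0]; k=max(cs,key=cv2.contourArea)
    h=cv2.convexHull(k); ap=cv2.approxPolyDP(h,2.5,True)[:,0]
    print(n,cv2.contourArea(k)); 
    for p,q in zip(ap,onz(c,ap,58)): print(p,q.round(1))
```

```text
(361, 500, 3)
scene 1769.5
[341 216] [431.6  41.7  58. ]
[348 216] [442.8  55.5  58. ]
[395 238] [568.6  93.5  58. ]
[377 267] [602.8  -1.4  58. ]
[321 241] [465.  -50.6  58. ]
side 796.0
[378 205] [599.3  -1.8  58. ]
[335 218] [461.  -51.2  58. ]
[320 198] [430.4  51.9  58. ]
[352 189] [536.3  89.7  58. ]
[370 196] [584.9  46.6  58. ]
```

View pics/p3.png

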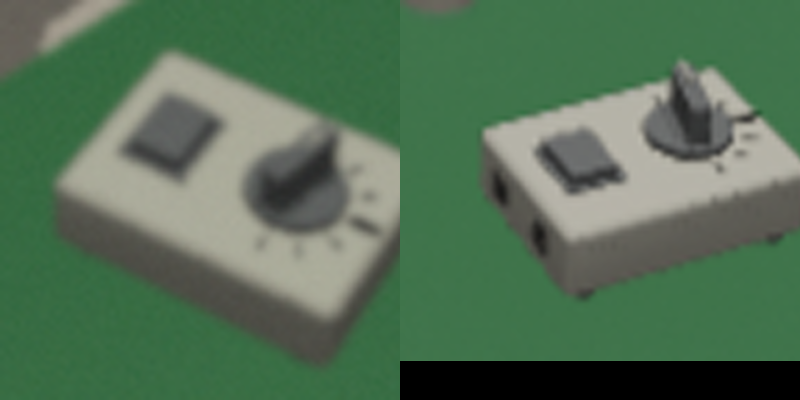

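The close crop confirms the small white timer. The key is at about (172,135) in the left panel and the dial at about (297,185). The pointer points to about 10–11 o'clock and the long mark is at (365,227). I'll go above it for an exact wrist view.

>>> {"method": "move_arm", "body": {"motion": [{"offset": [0.048, -0.034, -0.004], "angular": [0, 0, 0], "jaw": 0.085}, {"offset": [0.096, -0.068, -0.008], "angular": [0, 0, 0], "jaw": 0.085}, {"offset": [0.144, -0.102, -0.012], "angular": [0, 0, 0], "jaw": 0.085}, {"offset": [0.192, -0.136, -0.016], "angular": [0, 0, 0], "jaw": 0.085}, {"offset": [0.24, -0.17, -0.02], "angular": [0, 0, 0], "jaw": 0.085}]}}

```text
time_s: 0.88
eef_pos: [362.2, -228.3, 262.5]
ee_rot: [0.0, 0.979, 0.203, 0.0]
force: [-0.3, -0.1, -0.1]
grip_width: 0.995
```

>>> {"method": "move_arm", "body": {"motion": [{"offset": [0.048, -0.034, 0], "angular": [0, 0, -10], "jaw": 0.085}, {"offset": [0.096, -0.068, 0], "angular": [0, 0, -20], "jaw": 0.085}, {"offset": [0.144, -0.102, 0], "angular": [0, 0, -30], "jaw": 0.085}, {"offset": [0.192, -0.136, 0], "angular": [0, 0, -40], "jaw": 0.085}, {"offset": [0.24, -0.17, 0], "angular": [0, 0, -50], "jaw": 0.085}]}}

```text
time_s: 1.5
eef_pos: [514.7, 23.4, 262.4]
ee_rot: [0.0, 0.8, 0.601, 0.0]
force: [0.5, -1.2, 0.6]
grip_width: 0.992
```

>>> {"method": "move_arm", "body": {"motion": [{"offset": [0, 0, 0], "angular": [0, 0, 0], "jaw": 0.04}, {"offset": [0, 0, 0], "angular": [0, 0, 0], "jaw": 0.04}]}}

```text
time_s: 1.75
eef_pos: [513.7, 21.3, 262.1]
ee_rot: [-0.0, 0.802, 0.598, -0.0]
force: [-0.1, -0.8, 0.0]
grip_width: 0.601
```

Run:
```python
from h import *
w=cap("wrist");s=ctrl.sense();print(s["eef_pos"],s["ee_rot"],s["force"],s["joints"],s["time_s"],s["grip_width"])
np.save("w1.npy",w,allow_pickle=True)
print(ray(w,[[320,200]])[0])
save(w,"p4.png")
print(proj(w,[[432,46,58],[463,-51,58],[602,0,58],[573,97,58],[543,32,65]]).round(1))
```

```text
[513.59939643  20.77532529 262.23917086] [-5.23601596e-05  8.01897547e-01  5.97461532e-01 -1.99991990e-04] [1.16699561 0.42437666 0.40731748] [-1.87694726e-01  2.74498075e-01  1.49639091e+00 -2.28341937e-04
  1.37105133e+00  1.02483346e-01] 1.8 0.508552702718771
[533.31314005  86.37737722 393.9513374 ]
[[234.8 182.5]
 [290.2 255.4]
 [400.1 178.5]
 [350.3  94.6]
 [339.2 166.4]]
```

View pics/p4.png

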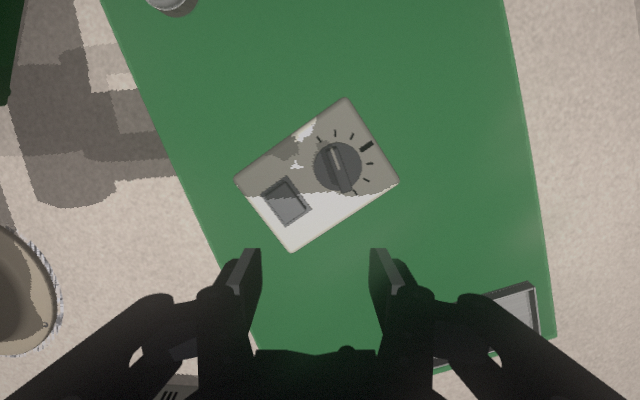

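Run:
```python
from h import *
w=np.load("w1.npy",allow_pickle=True).item()
im=w["img"]
save(w,"p5.png",(250,85,410,215),5)
hsv=cv2.cvtColor(im,cv2.COLOR_RGB2HSV)
m=((hsv[:,:,0]>50)&(hsv[:,:,0]<85)&(hsv[:,:,1]>100)).astype(np.uint8)
n=np.zeros_like(m); n[85:262,225:410]=1-m[85:262,225:410]
k=max(cv2.findContours(n,0,1)[0],key=cv2.contourArea)
P=onz(w,k[:,0],58)[:,:2].astype(np.float32)
r=cv2.minAreaRect(P);print(r);print(cv2.boxPoints(r))
```

```text
((514.40966796875, 19.55994415283203), (179.06150817871094, 208.1925048828125), 73.45093536376953)
[[389.12387  -36.611706]
 [588.69226  -95.91249 ]
 [639.69543   75.7316  ]
 [440.12708  135.03238 ]]
```

View pics/p5.png

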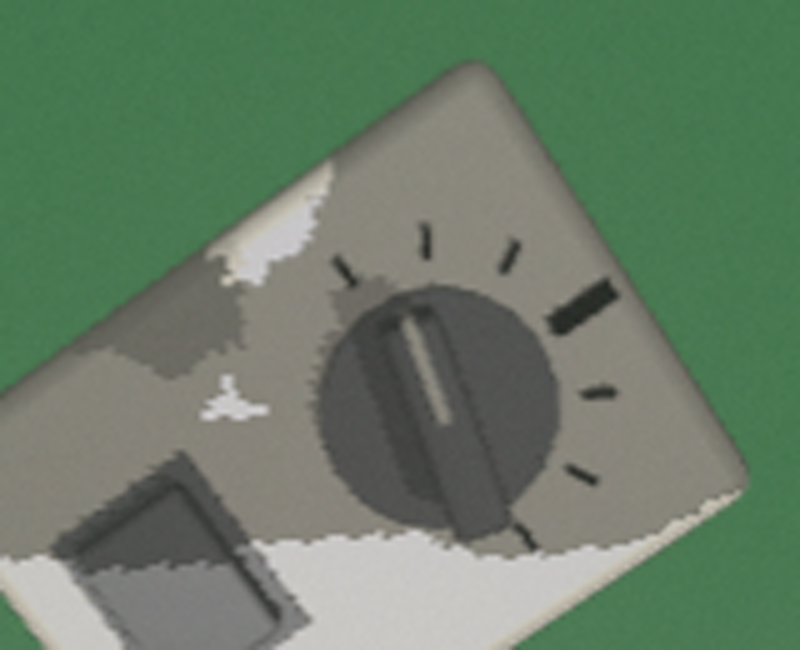

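Run:
```python
from h import *
w=np.load("w1.npy",allow_pickle=True).item()
f=lambda p,z: onz(w,np.array(p,float)/5+[250-.4,85-.4],z)[:,:2]
d=f([[438,406]],65);print("disc",d)
b=f([[407,316],[446,425],[410,311],[485,532]],91);print(b)
print("mid",(b[2]+b[3])/2)
an=lambda v:np.degrees(np.arctan2(v[1],v[0]))
print("line yaw",an(b[0]-b[1]),"bar yaw",an(b[2]-b[3]),np.linalg.norm(b[2]-b[3]))
m=f([[553,325],[615,290]],58);print("mark yaw",an(m[1]-m[0]),an(m.mean(0)-d[0]), np.linalg.norm(m-d,axis=1))
e=f([[440,76],[0,402],[500,90],[740,460]],58)
print("long edge yaw",an(e[0]-e[1]),"short edge",an(e[2]-e[3])-90)
c=onz(w,[[345,96.5],[234.5,181.5],[398.5,181.5],[291,251]],58)[:,:2];print(c,c.mean(0))
```

```text
disc [[541.21867955  33.14559036]]
[[539.57246462  55.24521352]
 [541.07956485  33.43233194]
 [540.36062588  55.97481943]
 [542.76116374  11.22509183]]
mid [541.56089481  33.59995563]
line yaw 93.95241086127209 bar yaw 93.07061051924201 44.814068128810185
mark yaw 13.269739860630086 16.141690498576054 [28.7975365  43.25823219]
long edge yaw 19.048185187303453 short edge 18.72124437094938
[[567.49437228  96.68479812]
 [432.10845423  47.11485709]
 [599.60649859  -2.67897072]
 [465.55339865 -46.17312867]] [516.19068094  23.73688895]
```

>>> {"method": "move_arm", "body": {"motion": [{"offset": [0.01, 0.012, 0.01], "angular": [0, 0, -10], "jaw": 0.03}, {"offset": [0.02, 0.023, 0.03], "angular": [0, 0, -20], "jaw": 0.03}, {"offset": [0.02, 0.023, 0.08], "angular": [0, 0, -20], "jaw": 0.03}, {"offset": [0.02, 0.023, 0.135], "angular": [0, 0, -20], "jaw": 0.03}, {"offset": [0.02, 0.023, 0.135], "angular": [0, 0, -20], "jaw": 0.03}]}}

```text
time_s: 2.42
eef_pos: [539.7, 33.2, 124.8]
ee_rot: [-0.003, 0.686, 0.727, -0.002]
force: [0.3, -0.6, 1.6]
grip_width: 0.352
```

Run:
```python
from h import *
w=cap("wrist");b=cap("side");s=ctrl.sense();print(s["eef_pos"],s["ee_rot"],s["force"],s["grip_width"],ctrl.tips_ahead)
print(np.degrees(2*np.arctan2(s["ee_rot"][2],s["ee_rot"][1])))
A=cv2.resize(w["img"][60:360,120:520],(560,420),interpolation=cv2.INTER_CUBIC)
B=cv2.resize(b["img"][100:240,320:400],(240,420),interpolation=cv2.INTER_CUBIC)
cv2.imwrite("pics/p6.png",np.hstack([A,B])[:,:,::-1])
```

```text
[542.42153772  33.25308156 129.26649476] [9.08516535e-04 6.85885863e-01 7.27708318e-01 6.00796618e-04] [-0.60082167  0.7408758   1.55796466] 0.348886999724984 11.0
93.38930563809345
```

View pics/p6.png

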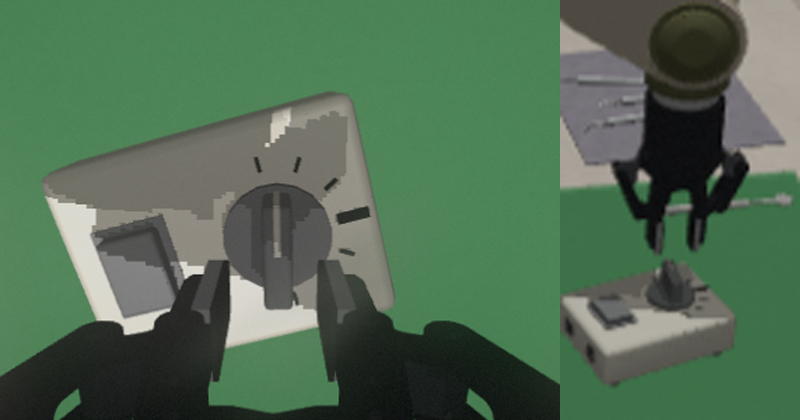

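>>> {"method": "move_arm", "body": {"motion": [{"offset": [0, 0, 0.02], "angular": [0, 0, 0], "jaw": 0.03}, {"offset": [0, 0, 0.04], "angular": [0, 0, 0], "jaw": 0.03}, {"offset": [0, 0, 0.04], "angular": [0, 0, 0], "jaw": 0.03}], "squeeze": 40}}

```text
time_s: 2.9
eef_pos: [542.3, 33.7, 88.8]
ee_rot: [0.001, 0.686, 0.728, 0.0]
force: [-0.3, 0.7, 0.7]
grip_width: 0.349
```

>>> {"method": "move_arm", "body": {"motion": [{"offset": [0, 0, 0], "angular": [0, 0, 0], "jaw": 0.022}, {"offset": [0, 0, 0], "angular": [0, 0, 0], "jaw": 0.016}, {"offset": [0, 0, 0], "angular": [0, 0, 0], "jaw": 0.008}, {"offset": [0, 0, 0], "angular": [0, 0, 0], "jaw": 0.008}]}}

```text
time_s: 3.4
eef_pos: [542.3, 34.1, 88.6]
ee_rot: [0.001, 0.685, 0.728, 0.001]
force: [-0.3, 0.8, 6.7]
grip_width: 0.127
```

Run:
```python
from h import *
s=ctrl.sense()
for k in("time_s","eef_pos","ee_rot","force","wrist_torque","grip_width"):print(k,s[k])
```

```text
time_s 3.4
eef_pos [542.34717395  34.05307871  88.6104416 ]
ee_rot [9.65127642e-04 6.85186600e-01 7.28366729e-01 5.47567016e-04]
force [-0.25017163  0.75981301  6.68154145]
wrist_torque [-0.03879287  0.26443752  0.04291788]
grip_width 0.12677781260913903
```

>>> {"method": "move_arm", "body": {"motion": [{"offset": [0, 0, 0.0005], "angular": [0, 0, 0], "jaw": 0.008}, {"offset": [0, 0, 0.001], "angular": [0, 0, 0], "jaw": 0.008}, {"offset": [0, 0, 0.001], "angular": [0, 0, 0], "jaw": 0.008}]}}

```text
time_s: 3.78
eef_pos: [542.4, 34.0, 88.5]
ee_rot: [0.001, 0.685, 0.728, 0.001]
force: [-4.4, -0.3, 14.9]
grip_width: 0.128
```

>>> {"method": "move_arm", "body": {"motion": [{"offset": [0, 0, 0.0003], "angular": [0, 0, 0], "jaw": 0.008}, {"offset": [0, 0, 0.0003], "angular": [0, 0, 0], "jaw": 0.008}, {"offset": [0, 0, 0.0003], "angular": [0, 0, 0], "jaw": 0.008}]}}

```text
time_s: 4.15
eef_pos: [542.4, 34.0, 88.5]
ee_rot: [0.001, 0.685, 0.728, 0.001]
force: [-4.9, 0.3, 18.2]
grip_width: 0.127
```

Run:
```python
from h import *
s=ctrl.sense()
for k in("time_s","eef_pos","force","wrist_torque","grip_width"):print(k,s[k])
```

```text
time_s 4.15
eef_pos [542.44481726  34.03731111  88.48923281]
force [-4.94208841  0.33268126 18.23724032]
wrist_torque [-0.02276185  1.05260018  0.14343723]
grip_width 0.12721556355135316
```

>>> {"method": "move_arm", "body": {"motion": [{"offset": [0, -0.0005, 0], "angular": [0, 0, 0], "jaw": 0.008}, {"offset": [0, -0.0005, 0], "angular": [0, 0, 2], "jaw": 0.008}, {"offset": [0, -0.0005, 0], "angular": [0, 0, 5], "jaw": 0.008}, {"offset": [0, -0.0005, 0], "angular": [0, 0, 8], "jaw": 0.008}, {"offset": [0, -0.0005, 0], "angular": [0, 0, 10], "jaw": 0.008}]}}

```text
time_s: 4.78
eef_pos: [542.6, 34.0, 88.5]
ee_rot: [0.002, 0.746, 0.665, 0.001]
force: [-1.2, 1.3, 15.2]
grip_width: 0.126
```

```bash
cat > st.py <<'E'
from h import *
s=ctrl.sense()
for k in("time_s","eef_pos","force","wrist_torque","grip_width"):print(k,np.round(s[k],3))
print("yaw",np.degrees(2*np.arctan2(s["ee_rot"][2],s["ee_rot"][1])))
E
python3 st.py
```

```text
time_s 4.775
eef_pos [542.622  34.024  88.505]
force [-1.198  1.328 15.215]
wrist_torque [0.092 0.417 0.194]
grip_width 0.126
yaw 83.43534801312158
```

>>> {"method": "move_arm", "body": {"motion": [{"offset": [0, 0, 0.0003], "angular": [0, 0, 4], "jaw": 0.008}, {"offset": [0, 0, 0.0003], "angular": [0, 0, 8], "jaw": 0.008}, {"offset": [0, 0, 0.0003], "angular": [0, 0, 12], "jaw": 0.008}, {"offset": [0, 0, 0.0003], "angular": [0, 0, 16], "jaw": 0.008}, {"offset": [0, 0, 0.0003], "angular": [0, 0, 20], "jaw": 0.008}]}}

```text
time_s: 5.4
eef_pos: [543.1, 33.9, 88.5]
ee_rot: [0.002, 0.851, 0.525, 0.002]
force: [-0.0, 0.2, 15.2]
grip_width: 0.129
```

```bash
python3 st.py
```

```text
time_s 5.4
eef_pos [543.098  33.898  88.495]
force [-7.0000e-03  1.5900e-01  1.5209e+01]
wrist_torque [-0.034  0.1    0.243]
grip_width 0.129
yaw 63.38121156371989
```

>>> {"method": "move_arm", "body": {"motion": [{"offset": [0, 0, 0.0003], "angular": [0, 0, 4], "jaw": 0.008}, {"offset": [0, 0, 0.0003], "angular": [0, 0, 8], "jaw": 0.008}, {"offset": [0, 0, 0.0003], "angular": [0, 0, 12], "jaw": 0.008}, {"offset": [0, 0, 0.0003], "angular": [0, 0, 16], "jaw": 0.008}, {"offset": [0, 0, 0.0003], "angular": [0, 0, 20], "jaw": 0.008}]}}

```text
time_s: 6.02
eef_pos: [543.5, 33.6, 88.5]
ee_rot: [0.002, 0.929, 0.37, 0.003]
force: [0.9, -1.2, 16.4]
grip_width: 0.127
```

```bash
python3 st.py
python3 - <<'E'
from h import *
w=cap("wrist");a=cap("scene");np.save("w2.npy",w,allow_pickle=True)
# original case corners (z=58) projected now, to compare
c=np.array([[567.5,96.7,58],[432.1,47.1,58],[599.6,-2.7,58],[465.6,-46.2,58]])
im=w["img"].copy()
for p in proj(w,c): cv2.circle(im,tuple(int(round(v)) for v in p),3,(255,0,0),1)
A=cv2.resize(im,(480,300))
B=cv2.resize(a["img"][205:285,310:390],(300,300),interpolation=cv2.INTER_CUBIC)
for p in proj(a,c): cv2.circle(B,tuple(int(round(v)) for v in (p-[310,205])*300/80),4,(255,0,0),1)
cv2.imwrite("pics/p7.png",np.hstack([A,B])[:,:,::-1])
E
```

```text
time_s 6.025
eef_pos [543.549  33.587  88.504]
force [ 0.938 -1.151 16.371]
wrist_torque [-0.267 -0.082  0.258]
grip_width 0.127
yaw 43.3831910315814
```

View pics/p7.png

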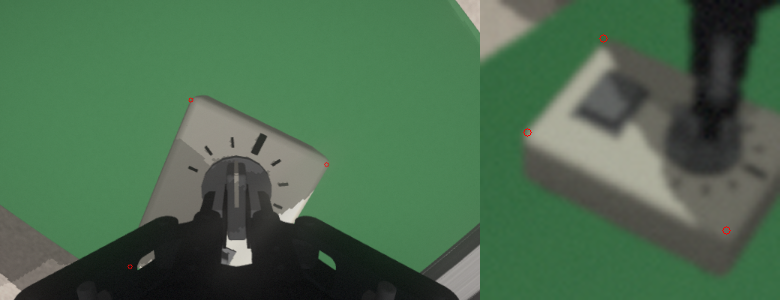

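The case still sits on its original corners (red circles at 191,100 and 326,164 in the left panel, 604,38 and 528,132 in the right). About 24.5° remain.

>>> {"method": "move_arm", "body": {"motion": [{"offset": [0, 0, 0], "angular": [0, 0, 5], "jaw": 0.008}, {"offset": [0, 0, 0], "angular": [0, 0, 11], "jaw": 0.008}, {"offset": [0, 0, 0], "angular": [0, 0, 17], "jaw": 0.008}, {"offset": [0, 0, 0], "angular": [0, 0, 22], "jaw": 0.008}, {"offset": [0, 0, 0], "angular": [0, 0, 25], "jaw": 0.008}]}}

```text
time_s: 6.75
eef_pos: [543.8, 33.2, 88.5]
ee_rot: [0.002, 0.987, 0.16, 0.004]
force: [2.3, -4.6, 16.0]
grip_width: 0.129
```

```bash
python3 st.py
python3 - <<'E'
from h import *
w=cap("wrist");np.save("w3.npy",w,allow_pickle=True)
save(w,"p8.png",(220,100,420,260),4)
E
```

```text
time_s 6.75
eef_pos [543.814  33.163  88.497]
force [ 2.297 -4.561 15.986]
wrist_torque [-0.656 -0.338  0.249]
grip_width 0.129
yaw 18.392158887561777
```

View pics/p8.png

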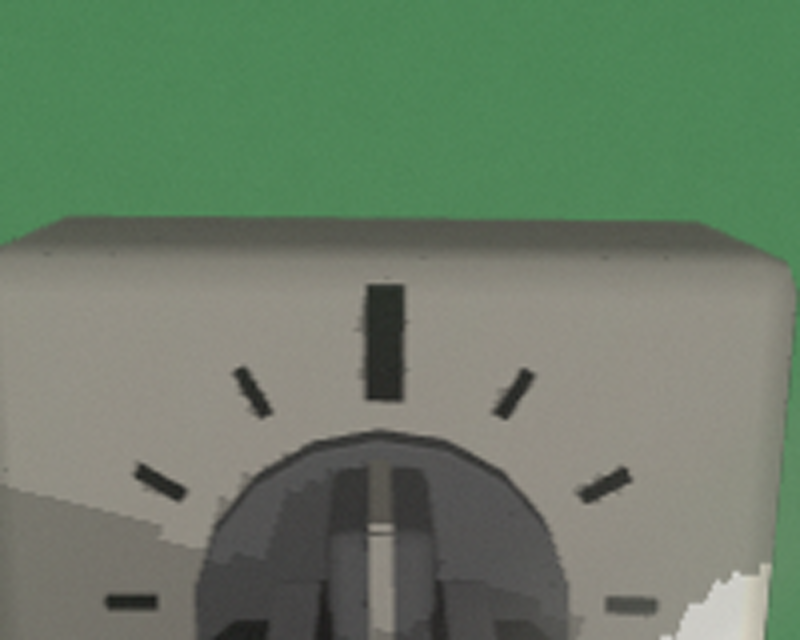

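The bar and its white line (382,560) are in line with the broad mark (385,340). I'll hold, release and lift.

>>> {"method": "move_arm", "body": {"motion": [{"offset": [0, 0, 0], "angular": [0, 0, 0], "jaw": 0.008}, {"offset": [0, 0, 0], "angular": [0, 0, 0], "jaw": 0.008}, {"offset": [0, 0, 0], "angular": [0, 0, 0], "jaw": 0.03}, {"offset": [0, 0, 0], "angular": [0, 0, 0], "jaw": 0.03}, {"offset": [0, 0, 0], "angular": [0, 0, 0], "jaw": 0.03}]}}

```text
time_s: 7.42
eef_pos: [541.0, 34.2, 85.2]
ee_rot: [-0.0, 0.987, 0.161, -0.0]
force: [-0.8, -0.8, -0.3]
grip_width: 0.35
```

>>> {"method": "move_arm", "body": {"motion": [{"offset": [0, 0, -0.02], "angular": [0, 0, 0], "jaw": 0.03}, {"offset": [0, 0, -0.06], "angular": [0, 0, 0], "jaw": 0.03}, {"offset": [0, 0, -0.11], "angular": [0, 0, 0], "jaw": 0.03}, {"offset": [0, 0, -0.11], "angular": [0, 0, 0], "jaw": 0.0}, {"offset": [0, 0, -0.11], "angular": [0, 0, 0], "jaw": 0.0}]}}

```text
time_s: 8.05
eef_pos: [540.8, 34.2, 194.6]
ee_rot: [-0.0, 0.987, 0.161, -0.001]
force: [0.4, -0.8, -0.2]
grip_width: 0.003
```

```bash
python3 st.py
python3 - <<'E'
from h import *
w=cap("wrist");np.save("w4.npy",w,allow_pickle=True)
save(w,"p9.png",(180,60,460,270),2.85)
E
```

```text
time_s 8.05
eef_pos [540.787  34.234 194.588]
force [ 0.385 -0.832 -0.248]
wrist_torque [ 0.044 -0.043 -0.041]
grip_width 0.003
yaw 18.481081290469774
```

View pics/p9.png

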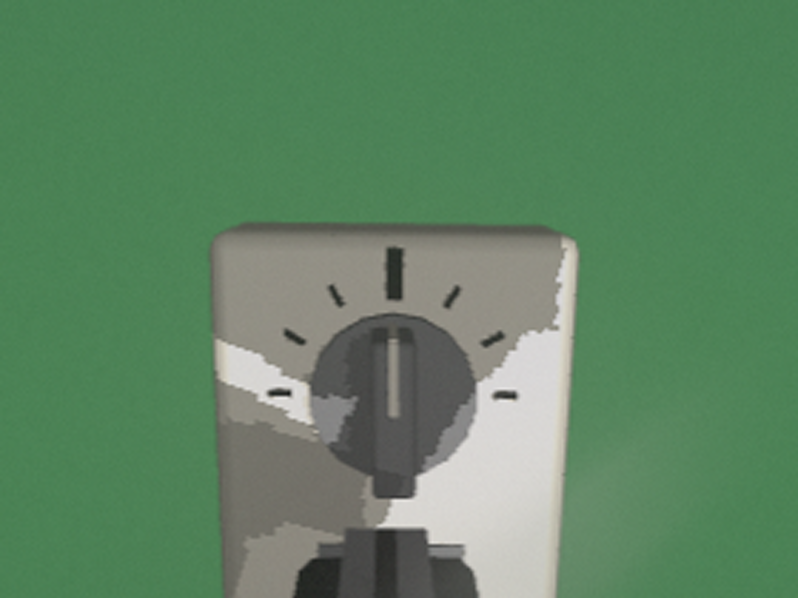

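>>> {"method": "move_arm", "body": {"motion": [{"offset": [-0.034, 0, 0], "angular": [0, 0, 0], "jaw": 0.0}, {"offset": [-0.067, 0, 0.02], "angular": [0, 0, 0], "jaw": 0.0}, {"offset": [-0.067, 0, 0.06], "angular": [0, 0, 0], "jaw": 0.0}, {"offset": [-0.067, 0, 0.095], "angular": [0, 0, 0], "jaw": 0.0}, {"offset": [-0.067, 0, 0.095], "angular": [0, 0, 0], "jaw": 0.0}]}}

```text
time_s: 8.72
eef_pos: [475.9, 13.3, 98.0]
ee_rot: [-0.001, 0.987, 0.16, -0.003]
force: [0.9, 0.0, 0.4]
grip_width: 0.001
```

```bash
python3 st.py
python3 - <<'E'
from h import *
w=np.load("w4.npy",allow_pickle=True).item()
d=onz(w,[[393/2.85+180,396/2.85+60]],65)[0,:2]
print(d,"key",d-67*np.array([np.cos(np.radians(18.8)),np.sin(np.radians(18.8))]))
b=cap("side")
save(b,"p10.png",(300,130,400,230),6)
E
```

```text
time_s 8.725
eef_pos [475.864  13.253  97.954]
force [0.885 0.032 0.389]
wrist_torque [-0.036  0.019  0.034]
grip_width 0.001
yaw 18.470246760426
[543.12472218  32.09071603] key [479.69922175  10.49891445]
```

View pics/p10.png

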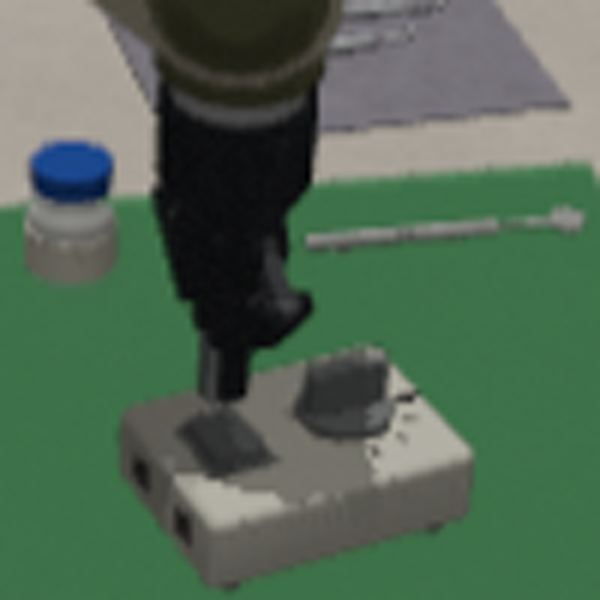

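>>> {"method": "move_arm", "body": {"motion": [{"offset": [0.003, 0.004, 0], "angular": [0, 0, 0], "jaw": 0.0}, {"offset": [0.003, 0.004, 0.004], "angular": [0, 0, 0], "jaw": 0.0}, {"offset": [0.003, 0.004, 0.008], "angular": [0, 0, 0], "jaw": 0.0}, {"offset": [0.003, 0.004, 0.008], "angular": [0, 0, 0], "jaw": 0.0}]}}

```text
time_s: 9.28
eef_pos: [481.6, 10.2, 92.2]
ee_rot: [-0.0, 0.987, 0.161, -0.0]
force: [-0.3, -0.0, 0.2]
grip_width: 0.003
```

>>> {"method": "move_arm", "body": {"motion": [{"offset": [0, 0, 0.002], "angular": [0, 0, 0], "jaw": 0.0}, {"offset": [0, 0, 0.004], "angular": [0, 0, 0], "jaw": 0.0}, {"offset": [0, 0, 0.004], "angular": [0, 0, 0], "jaw": 0.0}]}}

```text
time_s: 9.65
eef_pos: [481.7, 10.1, 88.3]
ee_rot: [-0.0, 0.987, 0.161, -0.0]
force: [0.3, -0.8, -0.2]
grip_width: -0.002
```

>>> {"method": "move_arm", "body": {"motion": [{"offset": [0, 0, 0.0015], "angular": [0, 0, 0], "jaw": 0.0}, {"offset": [0, 0, 0.003], "angular": [0, 0, 0], "jaw": 0.0}, {"offset": [0, 0, 0.003], "angular": [0, 0, 0], "jaw": 0.0}]}}

```text
time_s: 10.02
eef_pos: [481.7, 10.1, 85.3]
ee_rot: [-0.0, 0.987, 0.161, -0.0]
force: [-0.9, 0.1, 0.2]
grip_width: -0.003
```

>>> {"method": "move_arm", "body": {"motion": [{"offset": [0, 0, 0.0015], "angular": [0, 0, 0], "jaw": 0.0}, {"offset": [0, 0, 0.003], "angular": [0, 0, 0], "jaw": 0.0}, {"offset": [0, 0, 0.003], "angular": [0, 0, 0], "jaw": 0.0}]}}

```text
time_s: 10.4
eef_pos: [481.7, 10.1, 82.3]
ee_rot: [-0.0, 0.987, 0.161, -0.0]
force: [-0.3, -0.6, 0.8]
grip_width: -0.005
```

>>> {"method": "move_arm", "body": {"motion": [{"offset": [0, 0, 0.0015], "angular": [0, 0, 0], "jaw": 0.0}, {"offset": [0, 0, 0.003], "angular": [0, 0, 0], "jaw": 0.0}, {"offset": [0, 0, 0.003], "angular": [0, 0, 0], "jaw": 0.0}]}}

```text
time_s: 10.78
eef_pos: [481.7, 10.1, 79.3]
ee_rot: [-0.0, 0.987, 0.161, -0.0]
force: [0.4, -0.5, 0.3]
grip_width: 0.004
```

>>> {"method": "move_arm", "body": {"motion": [{"offset": [0, 0, 0.001], "angular": [0, 0, 0], "jaw": 0.0}, {"offset": [0, 0, 0.002], "angular": [0, 0, 0], "jaw": 0.0}, {"offset": [0, 0, 0.002], "angular": [0, 0, 0], "jaw": 0.0}]}}

```text
time_s: 11.15
eef_pos: [481.8, 10.1, 77.5]
ee_rot: [0.0, 0.987, 0.161, 0.0]
force: [-0.6, 0.1, 2.4]
grip_width: -0.0
```

Contact is at TCP z of about 78–79 mm, so the tips really are 11 mm ahead. There are about 5 mm of key travel to go.

>>> {"method": "move_arm", "body": {"motion": [{"offset": [0, 0, 0.0015], "angular": [0, 0, 0], "jaw": 0.0}, {"offset": [0, 0, 0.003], "angular": [0, 0, 0], "jaw": 0.0}, {"offset": [0, 0, 0.003], "angular": [0, 0, 0], "jaw": 0.0}]}}

```text
time_s: 11.52
eef_pos: [481.8, 10.1, 74.4]
ee_rot: [-0.0, 0.987, 0.161, 0.0]
force: [-1.2, 0.0, 3.4]
grip_width: -0.004
```

>>> {"method": "move_arm", "body": {"motion": [{"offset": [0, 0, 0.001], "angular": [0, 0, 0], "jaw": 0.0}, {"offset": [0, 0, 0.002], "angular": [0, 0, 0], "jaw": 0.0}, {"offset": [0, 0, 0.002], "angular": [0, 0, 0], "jaw": 0.0}]}}

```text
time_s: 11.9
eef_pos: [482.1, 10.0, 73.7]
ee_rot: [0.0, 0.987, 0.161, 0.0]
force: [-6.6, 1.0, 18.9]
grip_width: 0.005
```

The key bottomed (18.9 N, hard stop). I'll lift away and check.

>>> {"method": "move_arm", "body": {"motion": [{"offset": [0, 0, -0.001], "angular": [0, 0, 0], "jaw": 0.0}, {"offset": [0, 0, -0.006], "angular": [0, 0, 0], "jaw": 0.0}, {"offset": [0, 0, -0.03], "angular": [0, 0, 0], "jaw": 0.0}, {"offset": [0, 0, -0.08], "angular": [0, 0, 0], "jaw": 0.0}, {"offset": [0, 0, -0.13], "angular": [0, 0, 0], "jaw": 0.0}]}}

```text
time_s: 12.52
eef_pos: [481.4, 10.1, 203.6]
ee_rot: [-0.0, 0.987, 0.161, -0.001]
force: [0.9, -0.2, -0.5]
grip_width: -0.005
```

>>> {"method": "move_arm", "body": {"motion": [{"offset": [-0.03, 0, -0.03], "angular": [0, 0, 0], "jaw": 0.0}, {"offset": [-0.06, 0, -0.06], "angular": [0, 0, 0], "jaw": 0.0}, {"offset": [-0.06, 0, -0.06], "angular": [0, 0, 0], "jaw": 0.0}, {"offset": [-0.06, 0, -0.06], "angular": [0, 0, 0], "jaw": 0.0}]}}

```text
time_s: 13.02
eef_pos: [424.9, -8.8, 261.7]
ee_rot: [-0.0, 0.987, 0.16, -0.0]
force: [-0.6, -0.3, -0.0]
grip_width: 0.0
```

```bash
python3 st.py
python3 - <<'E'
from h import *
w=cap("wrist");a=cap("scene")
c=np.array([[567.5,96.7,58],[432.1,47.1,58],[599.6,-2.7,58],[465.6,-46.2,58]])
def pan(cc,x0,y0,x1,y1,W,H):
    B=cv2.resize(cc["img"][y0:y1,x0:x1],(W,H),interpolation=cv2.INTER_CUBIC)
    for p in proj(cc,c): cv2.circle(B,tuple(int(round(v)) for v in (p-[x0,y0])*[W/(x1-x0),H/(y1-y0)]),4,(255,0,0),1)
    return B
cv2.imwrite("pics/p11.png",np.hstack([pan(w,200,40,440,280,400,400),pan(a,310,205,410,305,400,400)])[:,:,::-1])
E
```

```text
time_s 13.025
eef_pos [424.92   -8.84  261.655]
force [-0.591 -0.308 -0.01 ]
wrist_torque [-0.018  0.034 -0.048]
grip_width 0.0
yaw 18.468298178232587
```

View pics/p11.png

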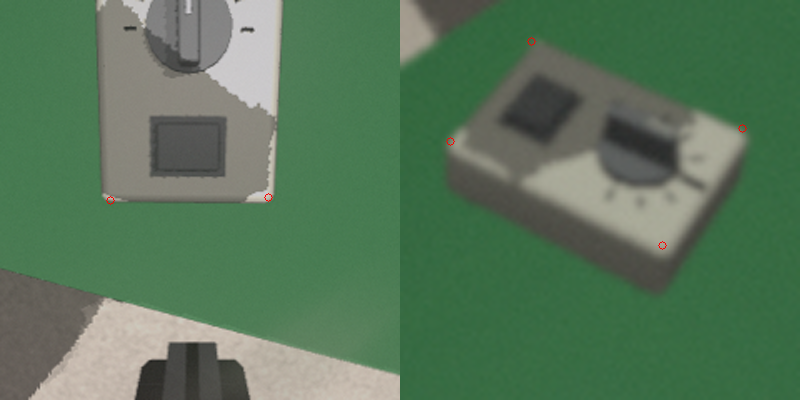

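The case is on its starting corners (circles match at 110,200, 268,198 and 742,128), the dial is in line with the mark, and the gripper is clear. Handing in.

```bash
python3 -c "
from rig import ctrl
print(ctrl.finish_job())"
```

```text
the job is handed in; nothing more can be done
None
```

I set the small white timer on the plate and handed the job in at about 13 s of robot time; no verdict was reported.

- **Dial:** I gripped the bar and turned it about 75° clockwise with a 15–18 N push. The close view after release showed the pointer on the broad mark.
- **Start key:** I pressed it with shut fingers until it bottomed, about 5 mm down at 18.9 N. I then lifted clear so it could spring back.
- **Timer position:** In the last pictures the case corners lay within a few mm of their starting places, and the gripper was touching nothing.

**Not fully checked:**
- That the key came back up was judged only by eye; I did not measure its height.
- I did not re-measure the dropper, tub, mirror and tray; no move went near them.
- The sideways force reached about 6.6 N while the key was down, enough that the timer could have slipped, but no slip shows beyond those few mm.

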